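Light the polariscope and push the analyser lever to the red mark

ROBOT

A 6-joint arm with a two-finger parallel gripper is mounted at the origin on the work surface. World frame = base frame: x ahead of the robot, y to its left, z up, the work surface at z = 0. Lengths are in m, angles in rad, forces in N, time in s.
With the tool pointing down it reaches from about 0.35 to 0.725 m from the base axis. Payload 4.3 kg.
Tool frame: the origin (TCP) lies at the very end of the fingers, on their centre line; the grasp point (between the pads) lies 19 mm behind it; z points along the fingers, y is the direction in which the jaws open and shut (so a half turn about z gives the same grasp; the last joint's range is limited). The gripper opens to 85 mm and grips with 20 to 120 N. Pads are 22 mm wide; open, the fingers measure 114 mm over their backs; the gripper's body (76 mm by 85 mm) begins 54 mm behind the grasp point. The pads swing forward as they close: fully open they stand 13 mm farther back than shut.
Start: joints at [-1.32, 0.377, 0.081, 1.274, 0, 1.46], TCP at [0.203, -0.538, 0.231] pointing down, gripper open.
Joint ranges: [-2.72, 2.72], [-0.84, 1.66], [-1.02, 1.22], [-1.77, 2.12], [-1.37, 1.28], [-3.14, 3.14]. Speed limits (rad/s): [2.57, 2.57, 3.14, 3.14, 3.14, 3.14].

INTERFACE

Orientations are given as a unit quaternion [x, y, z, w].
In Python, from plant import * gives the robot as it stands.
- The arm moves only by the tool step_arm, never from a script. Its argument "increments" is a list of rows, each an object with "claw": the gripper's target within -1 to 1 (fully open at 1, half-way at 0, shut at -1); "offset": the shift along the tool's x, y, z in mm, a list of three; "delta_rot": the turn, a rotation vector about the tool's x, y, z in rad, a list of three. A call has 1 to 5 rows; each row is the pose to reach, as a shift and turn from the pose commanded when the call began, along the tool's axes at that moment; what a row does not reach only later rows make up. A row lasts 1/10 s, in which the tool goes at most 50 mm and 8.59 degrees, less where a joint would pass 70% of its speed; a pose out of reach is approached as far as the arm can. A call with a gripper value outside its range is refused whole. The fingers move at their own pace and stop on an object; the grip force is fixed at half the most. Time passes only in rows, so rows that repeat a pose let the fingers close. It gives the time, the measured TCP pose, the force and the opening at its end, in the units of the state.
- observe(): the state, without advancing time (a new reading comes with each control period).
- read_camera(name): name is "side" or "top" or "wrist"; returns (picture, depth): 400x640x3 uint8, red, green, blue; 400x640 float32, m along the optical axis (not along the pixel's ray), 0 where there is no reading.
- calibration(name): a dict with "fx", "fy", "cx", "cy" (pixels), "R" (3x3) and "t" (3): a world point X has camera coordinates R X + t; the wrist camera has in their place "T_tool_cam" (4x4, takes a point from camera to tool coordinates, whose origin is the TCP and whose axes are the flange's). Camera axes: x right, y down, z forward; pixel columns grow to the right and rows downward; lengths in m; the calibration is good to about 2 mm. A picture is of the moment at which its call begins: read the wrist's pose just before it. calibration takes no time and is no camera call.
- sign_off(): hands the job in, once; it reports no verdict.
The state is a dict: "clock": time; "joints": joint angles; "joint_velocities": joint speeds; "tau": joint torques, N m; "position": TCP position; "eef_rot": TCP orientation; "contact_force": force on the tool from outside, world axes, zero at the start; "ft_torque": the same for the moment, N m; "grip_width": opening from 0.0 (shut) to 1.0 (fully open).
Only numpy, scipy, OpenCV 4.12 (cv2) and the standard library are available. Lean on these libraries where they do the work, as an engineer would, in place of code of your own. Each camera call takes 0.05 s, during which the arm holds its last target.

TASK

Get the bench polariscope ready to check the clear cover that lies on its lit window for moulding stress: press the green lamp button right down and let it spring back, then push the upright knob of the analyser lever gently round with a fingertip until the lever stands on the red mark of the scale. Only press and push, grip nothing; keep off the filter glass, leave the cover and everything else on the counter where it is, and finish with the hand clear.

Things in the scene. Friction and masses are not known exactly. Their poses are not given: they have to be found in the camera images.
- polariscope: Bench polariscope, fixed. Origin on the counter below the filter axis; x points to the back, y left, z up (mm here). Grey base x -125..175, y -225..125, top at z 58; round window 152 across under the axis, top at z 62. A column at x 132..168 carries the black round head: 208 across, z 160..177, scale on its top. Clamp behind the head, x 122..178, y -40..70, up to z 186.
- filter_axis (a point): Centre of the head at the height of the scale's face (177.5 mm above the counter): the vertical axis about which the analyser ring and its lever turn.
- analyser (a joint): Ring angle, rad: 0 with the lever on the green mark, grows clockwise seen from above, 1.571 on the middle of the red mark; hard stops at -0.26 and 1.92. Stays where it is left (friction, about 2.3 N at the knob). In the polariscope's frame the lever points from the axis along 225 degrees minus this angle (from +x towards +y): it sweeps over the front, from front right to front left.
- lever: Lever of the ring: steel rod 5.6 mm thick, running out over the scale at height 187 mm above the counter to an upright black round knob with an orange band, 14 mm across, height 181 to 216 mm, free all round and above. Origin on the knob's centre line at 187 mm, 125 mm from the filter axis, 14 mm clear of the head's rim; x points outwards, z up.
- knob (a point): Middle of the upright knob, 12 mm above the lever's origin (199 mm above the counter): push on its side here.
- filter: Round dark glass filter, 120 mm across, inside the ring; origin on the filter axis at its underside, its top is 187 mm above the counter. Not to be touched.
- red_mark (a point): Middle of the red block on the scale (7 degrees wide, 93 mm from the axis, front left): the lever rod must stand above it.
- green_mark (a point): Middle of the green block on the scale (7 degrees wide, 93 mm from the axis, front right): where the lever does not belong now.
- lamp_button (a joint): Travel of the lamp button in m: 0 up, 0.005 fully down. It springs back; about 1.5 N starts it and 5 N holds it down.
- lamp_button_top (a point): Centre of the top of the green lamp button, 24 mm across, in a steel collar 40 mm across, on the dark control strip at the base's right; in the polariscope's frame at x -50, y -185 mm. Top 79 mm above the counter, collar 70 mm. Press straight down. A grey dimmer knob, 18 mm across, 74 mm high, stands 62 mm behind it.
- cover: Clear plastic lamp cover, 88 x 48 x 14 mm, lying loose on the window below the head. Origin under its centre. Stays as it lies.
- spare_cover: A second cover of that kind, on the counter to the left of the base. Bystander; origin under its centre.
- clip_drawer: Blue drawer 150 x 90 x 45 mm with push-in clips, on the counter at left. Bystander; origin under its centre.
- caliper: Calliper 236 mm long, 14 mm thick, lying on the counter in front of the base. Bystander; origin under the middle of its beam.
- cleaner: White bottle of lens cleaner, 54 mm across and 110 mm high, standing on the counter to the right of the base. Bystander; origin under its centre.
- clip_cup: Clear cup of clips, 40 mm across, 36 mm high, standing on the control strip behind button and dimmer. Bystander; origin under its centre.
- pry_tool: Orange flat nylon pry tool, 194 mm long, lying on the counter to the left of the base. Bystander; origin 3 mm from the middle of its length.

How it is judged:
On the way, in this order (a step that is already met when the one before it is completed fails the run):
1. the lamp button is pressed down (value of joint lamp_button above 0.004 m), for 0.05 s.
2. the lever stands still on the red mark and the button is up again (value of joint analyser between 1.5158 and 1.6258 rad and velocity of joint analyser between -0.03 and 0.03 rad/s and value of joint lamp_button below 0.0015 m), for 0.2 s.
At the end, for the whole second after the job is handed in: The analyser ring is at rest with its lever on the red mark (within 0.055 rad, about 3 degrees, of 1.571), the lamp button has been pressed at least 4 mm down before that and is up again, the cover is within 8 mm and every bystander within 20 mm of where it was (all of step 2 and distance of cover from where it was at the start of the episode below 0.008 m and distance of each of spare_cover, clip_drawer, caliper, cleaner, clip_cup, pry_tool from where it was at the start of the episode below 0.02 m); the robot touches nothing.
It fails at once if the lever is gripped or shoved hard (over 18 N) (contact force between the fingers and lever above 18 N).
It fails at once if the fingers touch the filter glass (contact force between the fingers and filter above 0.5 N).
It fails at once if the cover under inspection is shifted (distance of cover from where it was at the start of the episode above 0.008 m).
It fails at once if a bystander is moved or lifted (distance of any of spare_cover, clip_drawer, caliper, cleaner, clip_cup, pry_tool from where it was at the start of the episode above 0.02 m).
It also fails if it takes over 48 s, if anything falls off the work surface, if the arm or the gripper's body presses on something with over 40 N, if the wrist force passes 120 N, or if a joint passes its speed limit or range.

## Working session

There is one attempt and no reset: what is moved stays moved. The work goes in short steps, Python scripts to look and compute and a tool call to move; the robot and the scene stay as the last step left them, time stands still between calls to the robot, and variables do not carry over. Pictures are saved under pics/ and viewed, and the job is handed in when it is done.

Besides the shell and the picture viewer there is one more tool, called after "Request:" by a JSON object that holds its "name" and its "arguments". step_arm: Moves the arm, as the interface text tells. Its arguments: {"type":"object","properties":{"increments":{"type":"array","items":{"type":"object","properties":{"claw":{"type":"number"},"offset":{"type":"array","items":{"type":"number"}},"delta_rot":{"type":"array","items":{"type":"number"}}}}}},"required":["increments"]}

```bash
ls; mkdir -p pics; python3 - <<'E'
from plant import *
import cv2
s=observe();print(s['clock'],s['position'],s['eef_rot'],s['contact_force'],s['grip_width'])
for n in("side","top"):
    p,d=read_camera(n);cv2.imwrite(f"pics/{n}0.png",p[:,:,::-1]);c=calibration(n);print(n,c)
    import numpy as np;np.savez(f"{n}0.npz",p=p,d=d)
print(calibration("wrist"))
E
```

```text
pics
0.0 [ 0.20282489 -0.5373293   0.23033106] [ 9.83769357e-01  1.79434529e-01 -7.76171928e-05 -1.04718069e-03] [0.50305837 0.35330999 0.42827555] 0.9976485359339051
side {'fx': 411.8736094512866, 'fy': 411.8736094512866, 'cx': 323.55015800836026, 'cy': 200.68629528273374, 'R': array([[-0.81888437, -0.57395773,  0.00095355],
       [-0.34156369,  0.48598366, -0.8044589 ],
       [ 0.461262  , -0.65908452, -0.59400755]]), 't': array([0.51170727, 0.29601386, 0.83018179])}
top {'fx': 372.93925639683783, 'fy': 372.93925639683783, 'cx': 315.4455519435398, 'cy': 202.50513674779995, 'R': array([[ 0.02810319, -0.99959056,  0.00537807],
       [-0.99666008, -0.02843268, -0.07655237],
       [ 0.07667394, -0.00320874, -0.99705106]]), 't': array([0.02823924, 0.58555075, 0.99222132])}
{'fx': 298.484719014401, 'fy': 298.484719014401, 'cx': 318.38545986366296, 'cy': 197.93837811019785, 'T_tool_cam': array([[-3.25284172e-04, -9.52678073e-01, -3.03980894e-01,
         7.85408863e-02],
       [ 9.99999835e-01, -4.53719128e-04,  3.51877859e-04,
         1.24647577e-03],
       [-4.73148267e-04, -3.03980730e-01,  9.52678063e-01,
        -1.42053359e-01],
       [ 0.00000000e+00,  0.00000000e+00,  0.00000000e+00,
         1.00000000e+00]])}
```

View pics/top0.png

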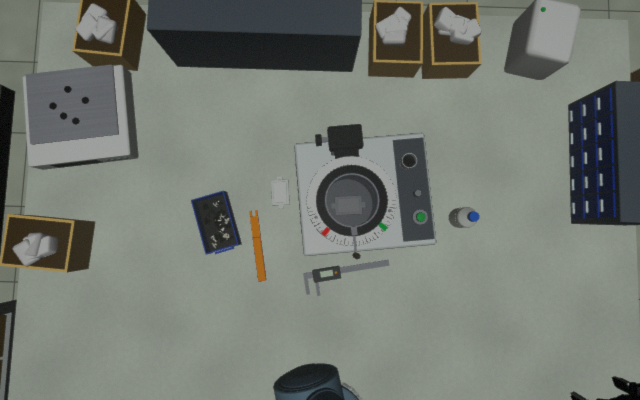

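View pics/side0.png

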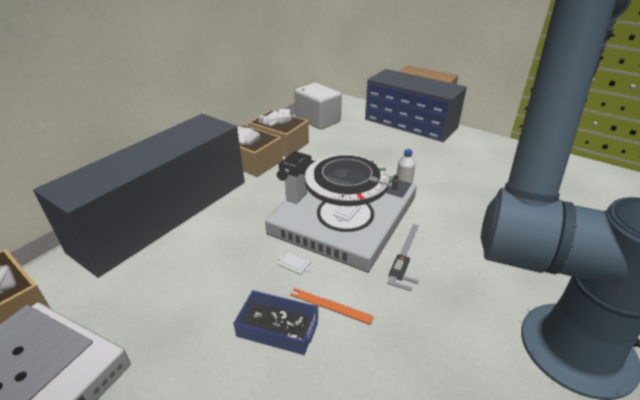

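The top view shows the button at about (421,217), the red mark at (326,232), the green mark at (383,227) and the knob at (356,256). The lever is between the two marks. In the side view the head is around (345,178). Next I'll measure these points.

```bash
cat > h.py <<'E'
import numpy as np,cv2
def ray(c,u,v,z):
    d=c['R'].T@np.array([(u-c['cx'])/c['fx'],(v-c['cy'])/c['fy'],1]);o=-c['R'].T@c['t']
    return o+d*(z-o[2])/d[2]
def blobs(p,lo,hi,amin=6):
    h=cv2.cvtColor(p,cv2.COLOR_RGB2HSV);m=cv2.inRange(h,lo,hi)
    n,l,s,c=cv2.connectedComponentsWithStats(m)
    return [(c[i],s[i]) for i in range(1,n) if s[i][4]>=amin]
def pj(c,X):
    q=c['R']@np.array(X)+c['t'];return c['fx']*q[0]/q[2]+c['cx'],c['fy']*q[1]/q[2]+c['cy']
E
python3 - <<'E'
from plant import *
from h import *
c=calibration("top");z=np.load("top0.npz");p=z['p'];d=z['d']
for nm,lo,hi in(("red",(0,120,100),(6,255,255)),("red2",(172,120,100),(180,255,255)),("green",(45,100,60),(85,255,255)),("orange",(7,150,120),(20,255,255))):
    for ce,s in blobs(p,lo,hi):
        print(nm,ce.round(1),s, {h:ray(c,*ce,h)[:2].round(4).tolist() for h in(.079,.1775,.199)}, d[int(ce[1]),int(ce[0])])
im=cv2.resize(p[120:310,240:500,::-1],None,fx=3,fy=3,interpolation=cv2.INTER_CUBIC);cv2.imwrite("pics/topz.png",im)
E
```

```text
red [325.4 231.1] [322 227   8   9  38] {0.079: [0.5076, 0.0175], 0.1775: [0.5075, 0.0207], 0.199: [0.5075, 0.0214]} 0.8558976
green [542.9   8.7] [541   7   5   4  13] {0.079: [1.1191, -0.5507], 0.1775: [1.056, -0.4889], 0.199: [1.0422, -0.4755]} 0.9442244
green [420.4 216.4] [416 212   9   9  62] {0.079: [0.5521, -0.2251], 0.1775: [0.5474, -0.197], 0.199: [0.5464, -0.1908]} 0.95819163
green [382.5 225.8] [379 222   9   9  42] {0.079: [0.5252, -0.1282], 0.1775: [0.5233, -0.1101], 0.199: [0.5229, -0.1061]} 0.8546082
orange [257.4 247.2] [250 210  16  71 486] {0.079: [0.4621, 0.1892], 0.1775: [0.4667, 0.1747], 0.199: [0.4677, 0.1715]} 1.0165086
```

View pics/topz.png

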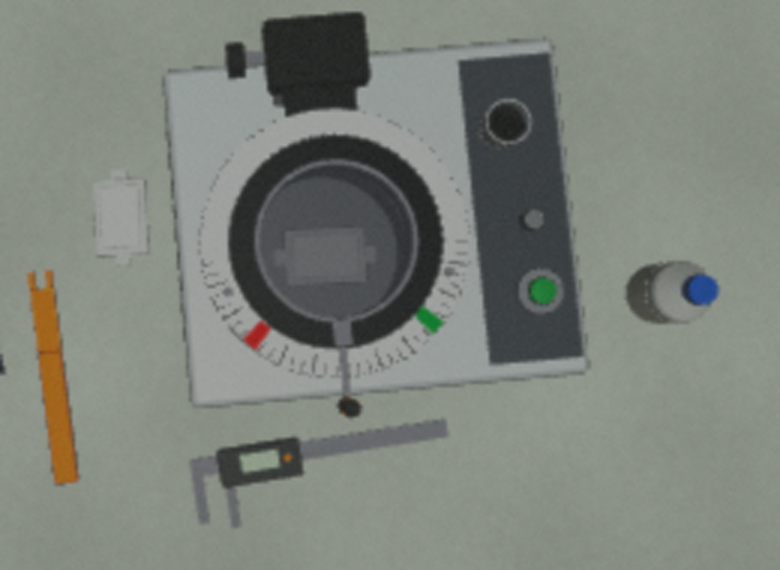

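```bash
cat >> h.py <<'E'
from scipy.spatial.transform import Rotation as Ro
def go(s,pos,yaw):
    "offset mm and delta_rot in tool axes to reach pos with tool down, x at yaw"
    Rc=Ro.from_quat(s['eef_rot']);Rt=Ro.from_euler('z',yaw)*Ro.from_euler('x',np.pi)
    return (Rc.inv().apply(np.array(pos)-s['position'])*1000).round(1),(Rc.inv()*Rt).as_rotvec().round(3)
def yaw(s):
    x=Ro.from_quat(s['eef_rot']).as_matrix()[:,0];return np.arctan2(x[1],x[0])
E
python3 - <<'E'
from plant import *
from h import *
c=calibration("top");z=np.load("top0.npz");p=z['p']
r=ray(c,325.4,231.1,.1775)[:2];g=ray(c,382.5,225.8,.1775)[:2]
l=(r-g);L=np.linalg.norm(l);y=l/L;x=np.array([y[1],-y[0]]);ax=(r+g)/2+x*.093/np.sqrt(2)
print("L",L,"psi",np.degrees(np.arctan2(x[1],x[0])),"axis",ax)
B=np.c_[x,y]
# ring inner bright circle / head ellipse check from scale
print("button pred",ax+B@[-.05,-.185],"meas",ray(c,420.4,216.4,.079))
# knob: dark blob in front
sub=p[245:268,345:368].max(axis=2);ys,xs=np.where(sub<70);u,v=xs.mean()+345,ys.mean()+245;print("knob px",u,v,len(xs), xs.min()+345,xs.max()+345,ys.min()+245,ys.max()+245)
k=ray(c,u,v,.2)[:2];d=B.T@(k-ax);print("knob",k,"radius",np.linalg.norm(d),"ana",np.radians(225)-np.arctan2(d[1],d[0])%(2*np.pi))
# rod pixels at z .187
for uv in((355,240),(354.5,235)):
    d=B.T@(ray(c,*uv,.187)[:2]-ax);print("rod",np.linalg.norm(d),np.radians(225)-np.arctan2(d[1],d[0])%(2*np.pi))
c2=calibration("side");z2=np.load("side0.npz")
for nm,X in(("axis",[*ax,.1775]),("red",[*r,.1775]),("knob",[*k,.216]),("btn",[*ray(c,420.4,216.4,.079)[:2],.079])):print(nm,pj(c2,X))
for ce,s in blobs(z2['p'],(45,100,50),(85,255,255),3)+blobs(z2['p'],(0,120,100),(4,255,255),3):print(ce,s)
s=observe();print(yaw(s),go(s,[.553,-.226,.27],1.2))
E
```

```text
L 0.13162396642746307 psi 6.896185250397068 axis [ 0.58077027 -0.03677032]
button pred [ 0.55334509 -0.22643545] meas [ 0.5521099 -0.2250976  0.079    ]
knob px 356.19354838709677 255.3548387096774 31 353 359 253 258
knob [ 0.45581257 -0.04835462] radius 0.12549351578042633 ana 0.813317773059477
rod 0.0918919682623237 0.7999240362208311
rod 0.08057925540947257 0.8019486494479344
axis (np.float64(346.7985056919212), np.float64(175.16162290220802))
red (np.float64(360.30883263728845), np.float64(196.28349084805348))
knob (np.float64(396.15589987367844), np.float64(175.84379404119733))
btn (np.float64(389.1235681568358), np.float64(177.94040659737533))
[382. 169.] [380 169   5   1   5]
[390.5 179. ] [390 178   2   3   6]
[359.85714286 195.71428571] [358 193   5   6  21]
0.36076423237273614 (array([ 437.6, -167.8,  -39.2]), array([-0.002, -0.001, -0.839]))
```

Request:
{"name": "step_arm", "arguments": {"increments": [{"claw":-1,"offset":[0,0,-40],"delta_rot":[0,0,0]},{"claw":-1,"offset":[45,-17,-40],"delta_rot":[0,0,-0.14]},{"claw":-1,"offset":[90,-34,-40],"delta_rot":[0,0,-0.28]},{"claw":-1,"offset":[135,-51,-40],"delta_rot":[0,0,-0.42]},{"claw":-1,"offset":[180,-68,-40],"delta_rot":[0,0,-0.56]}]}}

```text
clock: 0.6
position: [0.3483, -0.4094, 0.271]
eef_rot: [0.895, 0.447, -0.0, -0.0]
contact_force: [0.4, -0.0, -0.7]
grip_width: 0.144
```

```bash
python3 - <<'E'
from plant import *
from h import *
s=observe();print(s['clock'],s['position'],yaw(s),s['joints'],s['grip_width'],go(s,[.5525,-.2258,.27],1.2))
E
```

```text
0.6 [ 0.34829807 -0.40937771  0.27095615] 0.9258614197928687 [-9.83895065e-01  2.93366914e-01  6.35617230e-02  1.34153562e+00
  2.41552173e-05  1.23183611e+00] 0.14439083278924641 (array([269.5,  52.8,   1. ]), array([-0.   , -0.   , -0.274]))
```

Request:
{"name": "step_arm", "arguments": {"increments": [{"claw":-1,"offset":[48,9,0],"delta_rot":[0,0,-0.1]},{"claw":-1,"offset":[96,19,0],"delta_rot":[0,0,-0.2]},{"claw":-1,"offset":[144,28,0],"delta_rot":[0,0,-0.274]},{"claw":-1,"offset":[192,38,0],"delta_rot":[0,0,-0.274]},{"claw":-1,"offset":[236,46,0],"delta_rot":[0,0,-0.274]}]}}

```text
clock: 1.1
position: [0.5281, -0.2488, 0.2708]
eef_rot: [0.827, 0.563, -0.0, -0.0]
contact_force: [0.8, -0.6, 0.2]
grip_width: -0.001
```

```bash
python3 - <<'E'
from plant import *
from h import *
s=observe();p,d=read_camera("wrist")
cv2.imwrite("pics/w1.png",p[:,:,::-1])
print(s['clock'],s['position'],yaw(s),s['grip_width'],s['contact_force'],go(s,[.5525,-.2258,.15],1.2))
c=calibration("wrist");T=np.eye(4);T[:3,:3]=Ro.from_quat(s['eef_rot']).as_matrix();T[:3,3]=s['position']
M=np.linalg.inv(T@c['T_tool_cam']);c=dict(c,R=M[:3,:3],t=M[:3,3])
for ce,st in blobs(p,(45,100,50),(85,255,255),20):print(ce,st,ray(c,*ce,.079))
E
```

```text
1.1 [ 0.52810626 -0.24883975  0.27084135] 1.1955013631396298 -0.0006391921717453077 [ 0.83610456 -0.59322966  0.18217204] (array([ 30.4,  14.3, 120.8]), array([-0.001, -0.   , -0.004]))
[241.1443299   29.09484536] [231  12  21  34 485] [ 0.51177729 -0.08433837  0.079     ]
[332.74350649 147.5974026 ] [323 138  20  20 308] [ 0.55506886 -0.22762748  0.079     ]
```

View pics/w1.png

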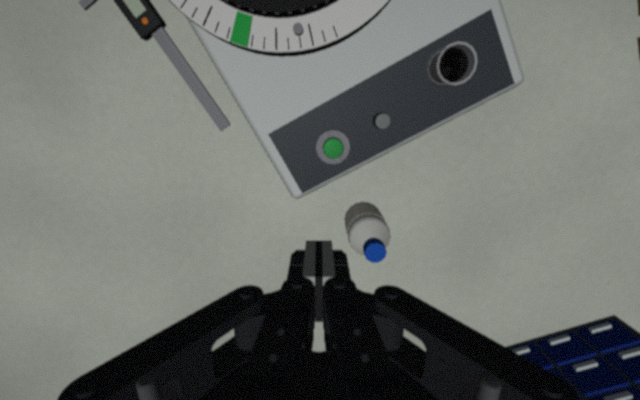

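The wrist view shows the button at (333,148). Its position agrees with the top view to within 3 mm, and the bottle at (368,230) is clear. I'll aim for (0.5535, -0.2265).

Request:
{"name": "step_arm", "arguments": {"increments": [{"claw":-1,"offset":[30,15,40],"delta_rot":[0,0,0]},{"claw":-1,"offset":[30,15,90],"delta_rot":[0,0,0]},{"claw":-1,"offset":[30,15,135],"delta_rot":[0,0,0]},{"claw":-1,"offset":[30,15,165],"delta_rot":[0,0,0]},{"claw":-1,"offset":[30,15,170],"delta_rot":[0,0,0]}]}}

```text
clock: 1.65
position: [0.5479, -0.2264, 0.0963]
eef_rot: [0.827, 0.563, -0.002, -0.004]
contact_force: [-2.0, -0.4, 0.2]
grip_width: -0.004
```

```bash
python3 - <<'E'
from plant import *
from h import *
s=observe()
print(s['clock'],s['position'],yaw(s),s['contact_force'],go(s,[.5535,-.2264,.074],1.2))
E
```

```text
1.65 [ 0.54792843 -0.22637432  0.09628512] 1.1949763592912355 [-1.96167472 -0.43997232  0.24936108] (array([ 2. ,  5.4, 22.2]), array([-0.01 , -0.001, -0.005]))
```

Request:
{"name": "step_arm", "arguments": {"increments": [{"claw":-1,"offset":[0,0,0],"delta_rot":[0,0,0]},{"claw":-1,"offset":[0,0,0],"delta_rot":[0,0,0]}]}}

```text
clock: 1.85
position: [0.553, -0.2293, 0.1033]
eef_rot: [0.827, 0.562, 0.001, 0.001]
contact_force: [0.7, -0.2, 0.1]
grip_width: -0.001
```

```bash
python3 - <<'E'
from plant import *
from h import *
s=observe()
print(s['clock'],s['position'],yaw(s),s['contact_force'],go(s,[.5535,-.2264,.074],1.2))
E
```

```text
1.85 [ 0.55304056 -0.22932306  0.10332695] 1.1945436966865732 [ 0.69694341 -0.19699901  0.10449691] (array([ 2.9, -0.7, 29.3]), array([ 0.003,  0.   , -0.005]))
```

Request:
{"name": "step_arm", "arguments": {"increments": [{"claw":-1,"offset":[3,-1,10],"delta_rot":[0,0,0]},{"claw":-1,"offset":[3,-1,16],"delta_rot":[0,0,0]},{"claw":-1,"offset":[3,-1,20],"delta_rot":[0,0,0]},{"claw":-1,"offset":[3,-1,22],"delta_rot":[0,0,0]},{"claw":-1,"offset":[3,-1,22],"delta_rot":[0,0,0]}]}}

```text
clock: 2.35
position: [0.5517, -0.2251, 0.0791]
eef_rot: [0.827, 0.562, -0.0, -0.0]
contact_force: [-0.5, 0.1, 0.5]
grip_width: 0.002
```

Request:
{"name": "step_arm", "arguments": {"increments": [{"claw":-1,"offset":[0,0,2],"delta_rot":[0,0,0]},{"claw":-1,"offset":[0,0,4],"delta_rot":[0,0,0]},{"claw":-1,"offset":[0,0,5],"delta_rot":[0,0,0]},{"claw":-1,"offset":[0,0,5],"delta_rot":[0,0,0]}]}}

```text
clock: 2.75
position: [0.5521, -0.2253, 0.0746]
eef_rot: [0.827, 0.563, 0.0, 0.0]
contact_force: [-2.0, 0.4, 4.4]
grip_width: -0.002
```

Request:
{"name": "step_arm", "arguments": {"increments": [{"claw":-1,"offset":[0,0,1],"delta_rot":[0,0,0]},{"claw":-1,"offset":[0,0,2],"delta_rot":[0,0,0]},{"claw":-1,"offset":[0,0,2],"delta_rot":[0,0,0]},{"claw":-1,"offset":[0,0,2],"delta_rot":[0,0,0]}]}}

```text
clock: 3.15
position: [0.5521, -0.2253, 0.0739]
eef_rot: [0.827, 0.563, 0.0, 0.001]
contact_force: [-4.3, 1.7, 13.0]
grip_width: -0.001
```

The force rose to 13 N at z = 0.0739, so the button is on its stop. Now I'll lift off.

Request:
{"name": "step_arm", "arguments": {"increments": [{"claw":-1,"offset":[0,0,-20],"delta_rot":[0,0,0]},{"claw":-1,"offset":[0,0,-65],"delta_rot":[0,0,0]},{"claw":-1,"offset":[0,0,-110],"delta_rot":[0,0,0]},{"claw":-1,"offset":[0,0,-155],"delta_rot":[0,0,0]},{"claw":-1,"offset":[0,0,-172],"delta_rot":[0,0,0]}]}}

```text
clock: 3.65
position: [0.554, -0.2264, 0.2493]
eef_rot: [0.827, 0.562, 0.002, 0.004]
contact_force: [0.7, 0.4, -1.0]
grip_width: -0.002
```

Request:
{"name": "step_arm", "arguments": {"increments": [{"claw":-1,"offset":[0,0,0],"delta_rot":[0,0,0]},{"claw":-1,"offset":[0,0,0],"delta_rot":[0,0,0]}]}}

```text
clock: 3.85
position: [0.5521, -0.2253, 0.2434]
eef_rot: [0.827, 0.562, -0.0, -0.0]
contact_force: [0.2, 0.5, 0.1]
grip_width: 0.001
```

```bash
python3 - <<'E'
from plant import *
from h import *
s=observe()
print(s['clock'],s['position'],yaw(s),s['contact_force'],go(s,[.457,-.088,.245],1.674))
E
```

```text
3.85 [ 0.5520572  -0.22533942  0.24341776] 1.1947411575404292 [0.15655828 0.47954282 0.05546723] (array([  92.8, -138.9,   -1.6]), array([-0.   ,  0.   , -0.479]))
```

Request:
{"name": "step_arm", "arguments": {"increments": [{"claw":-1,"offset":[25,-37,0],"delta_rot":[0,0,-0.12]},{"claw":-1,"offset":[50,-74,0],"delta_rot":[0,0,-0.24]},{"claw":-1,"offset":[75,-112,0],"delta_rot":[0,0,-0.36]},{"claw":-1,"offset":[93,-139,0],"delta_rot":[0,0,-0.479]},{"claw":-1,"offset":[93,-139,0],"delta_rot":[0,0,-0.479]}]}}

```text
clock: 4.35
position: [0.4526, -0.0843, 0.2419]
eef_rot: [0.668, 0.744, -0.001, -0.003]
contact_force: [-0.0, -0.4, -0.4]
grip_width: 0.001
```

Request:
{"name": "step_arm", "arguments": {"increments": [{"claw":-1,"offset":[0,0,0],"delta_rot":[0,0,0]},{"claw":-1,"offset":[0,0,0],"delta_rot":[0,0,0]}]}}

```text
clock: 4.55
position: [0.457, -0.0882, 0.2432]
eef_rot: [0.67, 0.742, -0.0, -0.001]
contact_force: [0.7, 0.1, -0.3]
grip_width: -0.001
```

```bash
cat > look.py <<'E'
import sys
from plant import *
from h import *
n=sys.argv[1]
s=observe();p,d=read_camera("wrist")
cv2.imwrite(f"pics/w{n}.png",p[:,:,::-1])
t,_=read_camera("top");cv2.imwrite(f"pics/t{n}.png",cv2.resize(t[120:310,240:500,::-1],None,fx=3,fy=3,interpolation=cv2.INTER_CUBIC))
print(s['clock'],s['position'],yaw(s),s['contact_force'],s['joints'].round(2))
c=calibration("wrist");T=np.eye(4);T[:3,:3]=Ro.from_quat(s['eef_rot']).as_matrix();T[:3,3]=s['position']
M=np.linalg.inv(T@c['T_tool_cam']);c=dict(c,R=M[:3,:3],t=M[:3,3])
ax=np.array([.58077,-.03677])
for k,lo,hi in(("green",(45,100,50),(85,255,255)),("red",(0,120,80),(5,255,255)),("red2",(173,120,80),(180,255,255)),("orange",(6,130,80),(22,255,255))):
  for ce,st in blobs(p,lo,hi,20):
    X=ray(c,*ce,.1775 if k!="orange" else .2);dd=X[:2]-ax;print(k,ce.round(1),st,X.round(4),"r",np.linalg.norm(dd).round(4),"ana",round(np.radians(231.9)-np.arctan2(dd[1],dd[0])%(2*np.pi),3))
E
python3 look.py 2
```

```text
4.55 [ 0.45695684 -0.0881781   0.24316442] 1.6725911210027073 [ 0.74570011  0.07666349 -0.25405917] [-0.33  0.15 -0.19  1.23 -0.    1.14]
green [402.2 248.6] [389 237  27  25 335] [ 0.5254 -0.112   0.1775] r 0.0934 ana -0.03
red [416.5  61.8] [401  44  32  36 534] [0.5099 0.0193 0.1775] r 0.0904 ana 1.574
orange [276.7 102.2] [274  99   7   7  39] [ 0.4256 -0.014   0.2   ] r 0.1568 ana 1.052
```

View pics/w2.png

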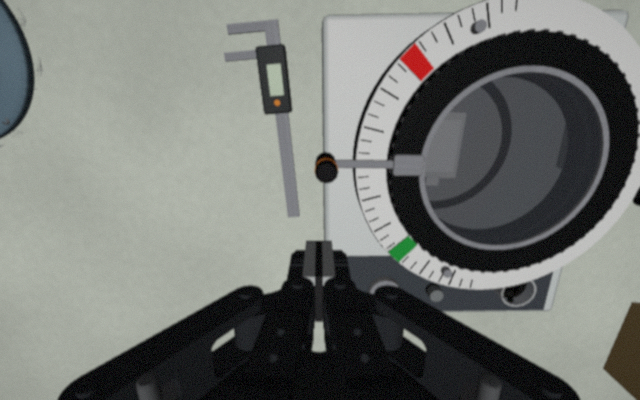

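The wrist view shows the knob at (326,168), ahead of the fingertips at (318,258) and about 5 mm inward. The red mark is at (416,62). I'll shift 4 mm inward, go down beside the knob to z≈0.191, and then advance.

Request:
{"name": "step_arm", "arguments": {"increments": [{"claw":-1,"offset":[0,4,15],"delta_rot":[0,0,0]},{"claw":-1,"offset":[0,4,32],"delta_rot":[0,0,0]},{"claw":-1,"offset":[0,4,45],"delta_rot":[0,0,0]},{"claw":-1,"offset":[0,4,52],"delta_rot":[0,0,0]},{"claw":-1,"offset":[0,4,52],"delta_rot":[0,0,0]}]}}

```text
clock: 5.15
position: [0.4604, -0.0876, 0.1912]
eef_rot: [0.67, 0.742, -0.0, -0.001]
contact_force: [-0.4, 0.4, -0.0]
grip_width: -0.001
```

Request:
{"name": "step_arm", "arguments": {"increments": [{"claw":-1,"offset":[3,0,0],"delta_rot":[0,0,0]},{"claw":-1,"offset":[6,0,0],"delta_rot":[0,0,0]},{"claw":-1,"offset":[9,0,0],"delta_rot":[0,0,0]},{"claw":-1,"offset":[12,0,0],"delta_rot":[0,0,0]},{"claw":-1,"offset":[12,0,0],"delta_rot":[0,0,0]}]}}

```text
clock: 5.65
position: [0.4597, -0.0749, 0.1926]
eef_rot: [0.67, 0.743, 0.0, 0.0]
contact_force: [-0.1, -0.5, -1.1]
grip_width: -0.001
```

```bash
python3 look.py 3
```

```text
5.65 [ 0.45968115 -0.07492209  0.1925987 ] 1.6744849759408598 [-0.13166567 -0.46152909 -1.07840327] [-0.3   0.17 -0.3   1.1   0.    1.17]
green [423.9 297.3] [415 291  17  14 133] [ 0.5295 -0.1059  0.1775] r 0.086 ana -0.027
red [438.   77.3] [417  54  42  47 913] [0.5098 0.0193 0.1775] r 0.0904 ana 1.575
orange [266.6 115.3] [263 112   8   8  52] [ 0.4309 -0.006   0.2   ] r 0.153 ana 1.108
orange [319.  209.1] [307 206  26   9  80] [ 0.4581 -0.0468  0.2   ] r 0.123 ana 0.824
```

View pics/w3.png

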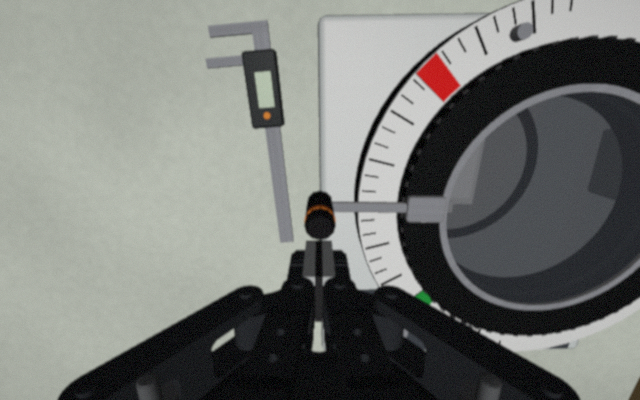

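```bash
python3 - <<'E'
import numpy as np
for A in((25,125),):
  for t in(.03,.06,.09,.12,.15,.18):
    c,s=np.cos(t),np.sin(t);print(t,round(A[0]*(1-c)+A[1]*s,1),round(A[1]*(1-c)-A[0]*s,1))
E
```

```text
0.03 3.8 -0.7
0.06 7.5 -1.3
0.09 11.3 -1.7
0.12 15.1 -2.1
0.15 19.0 -2.3
0.18 22.8 -2.5
```

Request:
{"name": "step_arm", "arguments": {"increments": [{"claw":-1,"offset":[3.8,-0.7,0],"delta_rot":[0,0,0.03]},{"claw":-1,"offset":[7.5,-1.3,0],"delta_rot":[0,0,0.06]},{"claw":-1,"offset":[11.3,-1.7,0],"delta_rot":[0,0,0.09]},{"claw":-1,"offset":[15.1,-2.1,0],"delta_rot":[0,0,0.12]},{"claw":-1,"offset":[15.1,-2.1,0],"delta_rot":[0,0,0.12]}]}}

```text
clock: 6.25
position: [0.456, -0.0608, 0.1923]
eef_rot: [0.713, 0.701, -0.0, 0.0]
contact_force: [-0.4, -1.4, -1.0]
grip_width: 0.0
```

```bash
python3 look.py 4
```

```text
6.25 [ 0.45598195 -0.06076709  0.19233751] 1.5540139207249757 [-0.43627842 -1.40993769 -0.95897806] [-0.27  0.16 -0.31  1.1  -0.    1.32]
green [435.8 305.3] [429 299  16  13  95] [ 0.5296 -0.1055  0.1775] r 0.0857 ana -0.025
green [413.  338.7] [404 330  19  18 173] [ 0.5174 -0.1311  0.1775] r 0.1136 ana -0.074
red [421.9  94. ] [401  72  43  44 882] [0.5099 0.0193 0.1775] r 0.0904 ana 1.575
orange [264.3 135.6] [261 132   8   8  49] [0.4343 0.0026 0.2   ] r 0.1517 ana 1.168
orange [319.3 226.3] [307 223  27  11  85] [ 0.4579 -0.0413  0.2   ] r 0.1229 ana 0.869
```

View pics/w4.png

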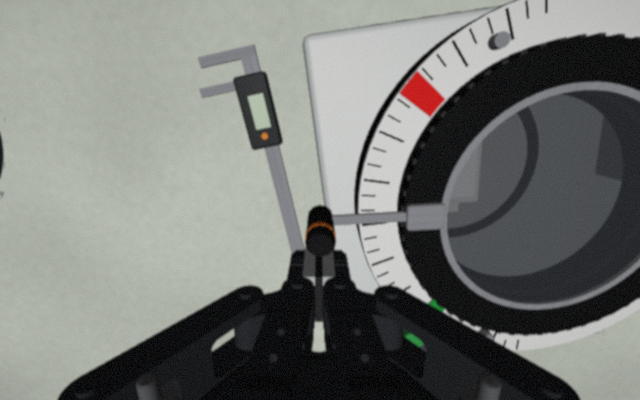

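The finger is in contact (about 2 N) and the ring is now at about 0.85. I'll keep going round the arc.

Request:
{"name": "step_arm", "arguments": {"increments": [{"claw":-1,"offset":[3.8,-0.7,0],"delta_rot":[0,0,0.03]},{"claw":-1,"offset":[7.5,-1.3,0],"delta_rot":[0,0,0.06]},{"claw":-1,"offset":[11.3,-1.7,0],"delta_rot":[0,0,0.09]},{"claw":-1,"offset":[15.1,-2.1,0],"delta_rot":[0,0,0.12]},{"claw":-1,"offset":[19.0,-2.3,0],"delta_rot":[0,0,0.15]}]}}

```text
clock: 6.85
position: [0.4539, -0.0421, 0.1923]
eef_rot: [0.764, 0.645, -0.001, 0.0]
contact_force: [-1.1, -2.7, 0.5]
grip_width: 0.002
```

Request:
{"name": "step_arm", "arguments": {"increments": [{"claw":-1,"offset":[3.8,-0.7,0],"delta_rot":[0,0,0.03]},{"claw":-1,"offset":[7.5,-1.3,0],"delta_rot":[0,0,0.06]},{"claw":-1,"offset":[11.3,-1.7,0],"delta_rot":[0,0,0.09]},{"claw":-1,"offset":[15.1,-2.1,0],"delta_rot":[0,0,0.12]},{"claw":-1,"offset":[15.1,-2.1,0],"delta_rot":[0,0,0.12]}]}}

```text
clock: 7.35
position: [0.4544, -0.0263, 0.1923]
eef_rot: [0.801, 0.599, -0.0, 0.0]
contact_force: [-0.7, 0.0, -0.6]
grip_width: -0.002
```

```bash
python3 look.py 5
```

```text
7.35 [ 0.45441227 -0.02632336  0.19231213] 1.284476437753393 [-0.66266493  0.01094333 -0.62166636] [-0.2   0.15 -0.32  1.1  -0.    1.66]
green [465.9 323.3] [459 320  13   9  50] [ 0.5298 -0.1077  0.1775] r 0.0873 ana -0.042
red [393.6 138.6] [373 122  43  33 779] [0.51   0.0193 0.1775] r 0.0903 ana 1.575
orange [268.  181.2] [265 178   7   8  47] [0.4453 0.0207 0.2   ] r 0.1471 ana 1.307
orange [320.2 226.4] [307 223  28  13  81] [ 0.4622 -0.008   0.2   ] r 0.1221 ana 1.144
```

View pics/w5.png

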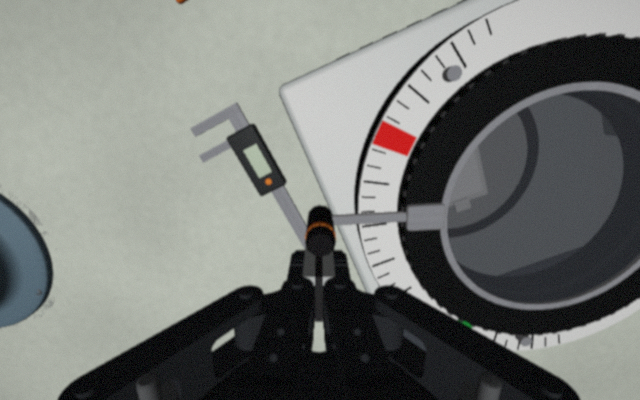

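The knob at (320,230) stays seated against the fingertip, and the ring is at about 1.12. About 0.45 rad remains.

Request:
{"name": "step_arm", "arguments": {"increments": [{"claw":-1,"offset":[3.8,-0.7,0],"delta_rot":[0,0,0.03]},{"claw":-1,"offset":[7.5,-1.3,0],"delta_rot":[0,0,0.06]},{"claw":-1,"offset":[11.3,-1.7,0],"delta_rot":[0,0,0.09]},{"claw":-1,"offset":[15.1,-2.1,0],"delta_rot":[0,0,0.12]},{"claw":-1,"offset":[19.0,-2.3,0],"delta_rot":[0,0,0.15]}]}}

```text
clock: 7.95
position: [0.4574, -0.0079, 0.1923]
eef_rot: [0.844, 0.537, -0.0, 0.0]
contact_force: [-0.2, -2.3, 0.9]
grip_width: -0.001
```

Request:
{"name": "step_arm", "arguments": {"increments": [{"claw":-1,"offset":[3.8,-0.7,0],"delta_rot":[0,0,0.03]},{"claw":-1,"offset":[7.5,-1.3,0],"delta_rot":[0,0,0.06]},{"claw":-1,"offset":[11.3,-1.7,0],"delta_rot":[0,0,0.09]},{"claw":-1,"offset":[15.1,-2.1,0],"delta_rot":[0,0,0.12]},{"claw":-1,"offset":[15.1,-2.1,0],"delta_rot":[0,0,0.12]}]}}

```text
clock: 8.45
position: [0.462, 0.0072, 0.1923]
eef_rot: [0.874, 0.486, -0.0, -0.0]
contact_force: [-0.5, -1.0, 0.4]
grip_width: -0.003
```

```bash
python3 look.py 6
```

```text
8.45 [0.46204936 0.00721334 0.19227009] 1.0146716828104512 [-0.47928832 -0.98619008  0.4379989 ] [-0.12  0.17 -0.3   1.1  -0.    2.01]
green [497.  336.7] [488 330  18  16 187] [ 0.5262 -0.1114  0.1775] r 0.0924 ana -0.034
red [378.8 184. ] [360 172  39  24 679] [0.5099 0.0192 0.1775] r 0.0903 ana 1.575
orange [188.5  38.4] [ 146    0   93   85 2543] [0.4728 0.121  0.2   ] r 0.1911 ana 1.877
orange [282.7 220.8] [279 217   8   8  44] [0.4608 0.0352 0.2   ] r 0.1398 ana 1.446
orange [320.  226.3] [307 223  28  11  80] [0.4747 0.0232 0.2   ] r 0.1219 ana 1.42
```

View pics/w6.png

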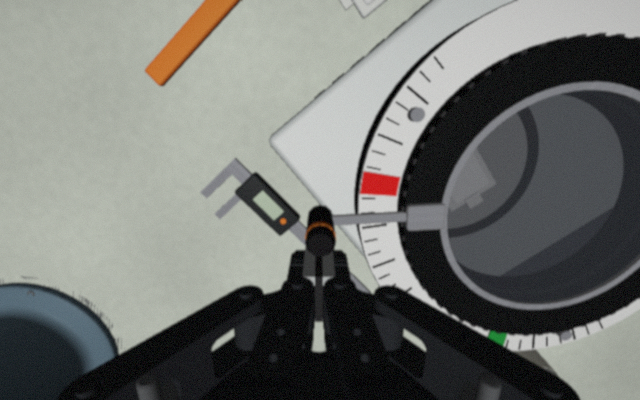

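```bash
cat > rod.py <<'E'
import sys
from plant import *
from h import *
n=sys.argv[1]
s=observe();p=cv2.imread(f"pics/w{n}.png")[:,:,::-1].copy()
c=calibration("wrist");T=np.eye(4);T[:3,:3]=Ro.from_quat(s['eef_rot']).as_matrix();T[:3,3]=s['position']
M=np.linalg.inv(T@c['T_tool_cam']);c=dict(c,R=M[:3,:3],t=M[:3,3])
ax=np.array([.583,-.0387])
g=p[:,:,1].astype(int)
P=[]
for u in range(346,400,6):
    col=g[205:232,u]; print(u,col.tolist()) if u in(346,376) else 0
    ys=np.where((p[205:232,u].max(axis=1)<165)&(p[205:232,u].min(axis=1)>85))[0]
    if len(ys): v=ys.mean()+205;P.append(ray(c,u,v,.187)[:2])
P=np.array(P);m=P.mean(0);dd=m-ax;d=np.linalg.svd(P-m)[2][0];d=d*np.sign(d@dd)
for nm,q in(("pos",dd),("dir",d)):print(nm,round(np.radians(225+6.74)-np.arctan2(q[1],q[0])%(2*np.pi),3))
r=[b for b in blobs(p,(0,120,80),(5,255,255),50)][0][0];q=ray(c,*r,.1775)[:2]-ax;print("red",round(np.radians(231.74)-np.arctan2(q[1],q[0])%(2*np.pi),3))
E
python3 rod.py 6
```

```text
346 [200, 204, 202, 202, 203, 203, 202, 199, 179, 140, 111, 113, 127, 129, 130, 128, 126, 131, 134, 147, 176, 192, 201, 192, 188, 179, 175]
376 [207, 205, 207, 206, 205, 206, 197, 162, 119, 106, 122, 128, 127, 128, 128, 127, 130, 147, 164, 148, 109, 112, 168, 194, 205, 208, 206]
pos 1.403
dir 1.432
red 1.573
```

The rod measures about 1.40. I'll move 0.12 rad more slowly, then re-measure.

Request:
{"name": "step_arm", "arguments": {"increments": [{"claw":-1,"offset":[3.8,-0.7,0],"delta_rot":[0,0,0.03]},{"claw":-1,"offset":[7.5,-1.3,0],"delta_rot":[0,0,0.06]},{"claw":-1,"offset":[11.3,-1.7,0],"delta_rot":[0,0,0.09]},{"claw":-1,"offset":[15.1,-2.1,0],"delta_rot":[0,0,0.12]},{"claw":-1,"offset":[15.1,-2.1,0],"delta_rot":[0,0,0.12]}]}}

```text
clock: 9.05
position: [0.4682, 0.0211, 0.1923]
eef_rot: [0.902, 0.433, -0.0, -0.0]
contact_force: [-0.3, -1.1, -0.1]
grip_width: 0.001
```

Request:
{"name": "step_arm", "arguments": {"increments": [{"claw":-1,"offset":[0,0,0],"delta_rot":[0,0,0]}]}}

```text
clock: 9.15
position: [0.4683, 0.0211, 0.1923]
eef_rot: [0.902, 0.433, 0.0, -0.0]
contact_force: [-0.1, -0.4, 0.5]
grip_width: -0.0
```

```bash
python3 look.py 7; python3 rod.py 7
```

```text
9.15 [0.46826095 0.02110142 0.19227138] 0.8948001559393278 [-0.08244406 -0.37848055  0.48299865] [-0.09  0.18 -0.29  1.1   0.    2.16]
green [512.7 341.6] [503 333  21  19 287] [ 0.524  -0.1141  0.1775] r 0.0959 ana -0.032
red [376.5 203.1] [359 193  37  21 611] [0.51   0.0193 0.1775] r 0.0902 ana 1.576
orange [192.5  55.7] [ 144    0  103  120 3262] [0.4893 0.1274 0.2   ] r 0.188 ana 1.968
orange [316.6 227.2] [304 223  29  15  92] [0.4812 0.0362 0.2   ] r 0.1235 ana 1.539
orange [292.1 236.1] [289 233   7   7  43] [0.4688 0.0401 0.2   ] r 0.1358 ana 1.508
346 [205, 201, 204, 202, 202, 202, 205, 196, 180, 140, 110, 114, 123, 127, 131, 129, 127, 126, 132, 154, 178, 199, 200, 200, 206, 198, 192]
376 [33, 28, 30, 38, 40, 32, 37, 53, 79, 103, 119, 128, 130, 131, 127, 130, 129, 148, 177, 199, 203, 206, 209, 205, 198, 194, 193]
pos 1.522
dir 1.54
red 1.575
```

View pics/w7.png

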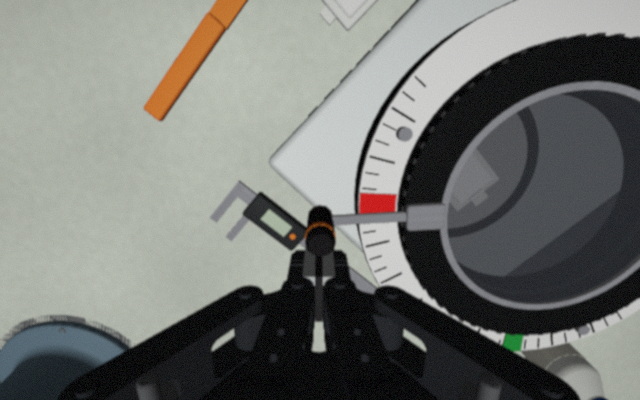

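The rod is now at the near edge of the red block, at about 1.52. I'll add 0.05 rad.

Request:
{"name": "step_arm", "arguments": {"increments": [{"claw":-1,"offset":[1.9,-0.3,0],"delta_rot":[0,0,0.015]},{"claw":-1,"offset":[3.8,-0.7,0],"delta_rot":[0,0,0.03]},{"claw":-1,"offset":[5.2,-0.9,0],"delta_rot":[0,0,0.042]},{"claw":-1,"offset":[6.3,-1.1,0],"delta_rot":[0,0,0.05]},{"claw":-1,"offset":[6.3,-1.1,0],"delta_rot":[0,0,0.05]}]}}

```text
clock: 9.75
position: [0.4714, 0.0268, 0.1922]
eef_rot: [0.912, 0.41, -0.0, -0.0]
contact_force: [-1.2, -1.7, 0.3]
grip_width: -0.001
```

Request:
{"name": "step_arm", "arguments": {"increments": [{"claw":-1,"offset":[0,0,0],"delta_rot":[0,0,0]},{"claw":-1,"offset":[0,0,0],"delta_rot":[0,0,0]}]}}

```text
clock: 9.95
position: [0.4714, 0.0269, 0.1922]
eef_rot: [0.912, 0.41, 0.0, -0.0]
contact_force: [-0.6, -0.4, -0.1]
grip_width: 0.003
```

```bash
python3 look.py 8; python3 rod.py 8
```

```text
9.95 [0.47141973 0.02686083 0.19223809] 0.8439793810676584 [-0.60388395 -0.41426147 -0.13904103] [-0.08  0.19 -0.28  1.1   0.    2.22]
green [519.4 342.2] [509 334  21  18 295] [ 0.5233 -0.1143  0.1775] r 0.0965 ana -0.027
red [376.1 206.9] [359 202  36  12 356] [0.5116 0.0214 0.1775] r 0.0904 ana 1.604
orange [193.8  62.9] [ 145    0  103  134 3495] [0.4963 0.1299 0.2   ] r 0.1869 ana 2.007
orange [313.5 227.6] [304 223  23  17  71] [0.4839 0.0422 0.2   ] r 0.125 ana 1.59
orange [297.  242.2] [294 239   7   7  41] [0.4725 0.0418 0.2   ] r 0.1338 ana 1.534
346 [202, 203, 201, 201, 203, 204, 204, 203, 187, 150, 114, 115, 123, 127, 130, 128, 130, 128, 130, 151, 181, 200, 202, 203, 201, 205, 201]
376 [31, 34, 30, 35, 32, 34, 34, 51, 78, 102, 121, 130, 130, 134, 130, 130, 134, 147, 174, 190, 194, 202, 206, 206, 206, 207, 208]
pos 1.572
dir 1.598
red 1.602
```

View pics/w8.png

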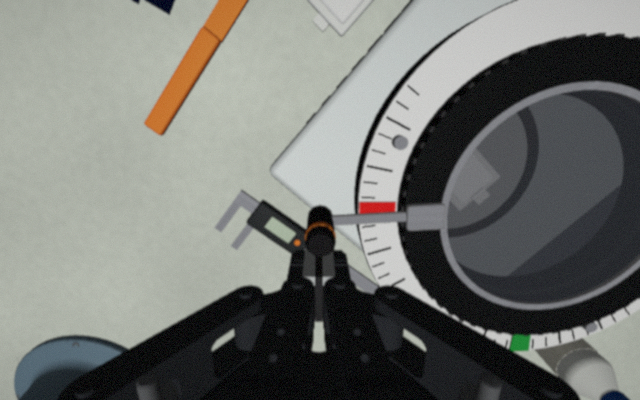

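The rod measures 1.572 by position and the finger relation gives 1.56, so the lever is on the mark. I'll back straight off, then go up.

Request:
{"name": "step_arm", "arguments": {"increments": [{"claw":-1,"offset":[-5,-1,0],"delta_rot":[0,0,0]},{"claw":-1,"offset":[-15,-3,0],"delta_rot":[0,0,0]},{"claw":-1,"offset":[-30,-6,0],"delta_rot":[0,0,0]},{"claw":-1,"offset":[-40,-8,-15],"delta_rot":[0,0,0]},{"claw":-1,"offset":[-40,-8,-50],"delta_rot":[0,0,0]}]}}

```text
clock: 10.55
position: [0.4342, 0.0014, 0.2401]
eef_rot: [0.913, 0.409, -0.003, -0.002]
contact_force: [0.6, -0.3, 0.1]
grip_width: -0.004
```

Request:
{"name": "step_arm", "arguments": {"increments": [{"claw":-1,"offset":[-20,-20,-20],"delta_rot":[0,0,0]},{"claw":-1,"offset":[-40,-40,-40],"delta_rot":[0,0,0]},{"claw":-1,"offset":[-60,-40,-60],"delta_rot":[0,0,0]},{"claw":-1,"offset":[-60,-40,-60],"delta_rot":[0,0,0]},{"claw":-1,"offset":[-60,-40,-60],"delta_rot":[0,0,0]}]}}

```text
clock: 11.05
position: [0.3689, -0.0165, 0.3024]
eef_rot: [0.913, 0.409, 0.001, 0.0]
contact_force: [0.3, 0.2, 0.5]
grip_width: -0.001
```

```bash
python3 look.py 9
```

```text
11.05 [ 0.36890819 -0.01653038  0.30239321] 0.8422776926334625 [0.2963297  0.23489838 0.49294346] [-0.22 -0.05 -0.26  1.37  0.    2.08]
green [517.1 155.1] [510 143  15  24 277] [ 0.5254 -0.1119  0.1775] r 0.0934 ana -0.03
green [533.2 193.7] [523 186  21  16 250] [ 0.518  -0.1539  0.1775] r 0.1329 ana -0.173
red [416.2  52.5] [405  49  25   8 113] [0.5073 0.0166 0.1775] r 0.0908 ana 1.534
orange [233.9  22.3] [214   0  44  50 938] [0.4134 0.1226 0.2   ] r 0.2311 ana 1.667
orange [333.6 144.5] [331 142   6   6  31] [0.4097 0.0081 0.2   ] r 0.1768 ana 1.163
```

View pics/w9.png

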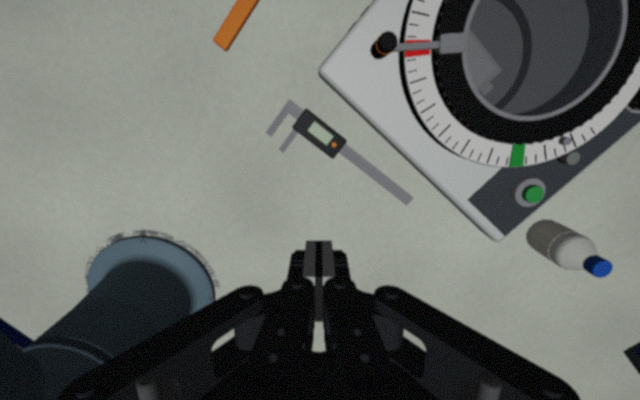

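View pics/t9.png

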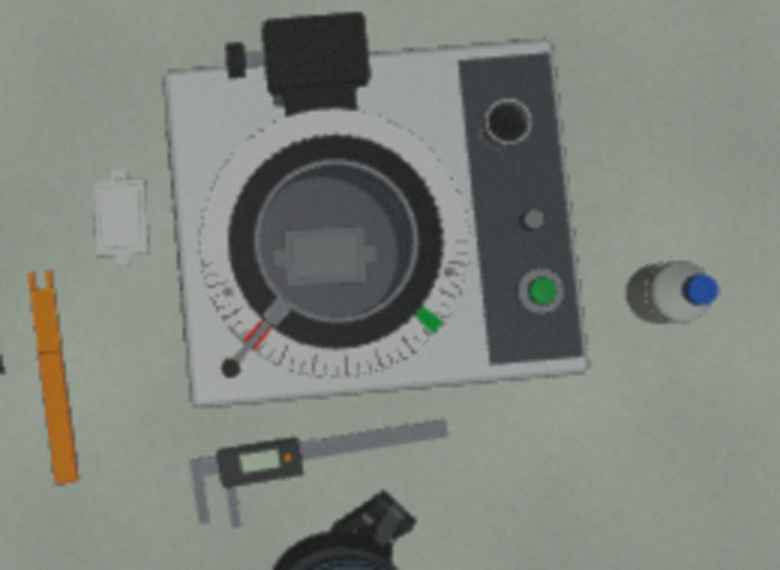

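In the top view the rod, with the knob at (231,368), crosses the middle of the red block, and red shows on both sides. The cover and all bystanders are where they were, and the hand is clear. One numeric check before I hand in.

```bash
python3 - <<'E'
from plant import *
from h import *
c=calibration("top");p,_=read_camera("top")
ax=np.array([.58077,-.03677]);x0,y0=308,234
sub=p[y0:y0+18,x0:x0+17].max(axis=2);ys,xs=np.where(sub<75);print(len(xs),xs.mean()+x0,ys.mean()+y0)
k=ray(c,xs.mean()+x0,ys.mean()+y0,.2)[:2];d=k-ax;print(k,np.linalg.norm(d),np.radians(231.9)-np.arctan2(d[1],d[0])%(2*np.pi))
d0=np.load("top0.npz")['p'];df=cv2.absdiff(p,d0).max(axis=2);n,l,s,ce=cv2.connectedComponentsWithStats((df>45).astype(np.uint8))
for i in range(1,n):
    if s[i][4]>8:print(ce[i].round(),s[i])
E
```

```text
23 316.30434782608694 242.30434782608697
[0.48214761 0.04097102] 0.12557883422259297 1.5733730300073572
[332. 224.] [328 220   8   8  42]
[326. 231.] [323 228   6   7  19]
[354. 231.] [351 228   6   7  37]
[317. 241.] [314 236   8  10  43]
[354. 240.] [353 237   2   7  10]
[356. 255.] [352 252   9   7  44]
[376. 359.] [  273   283   208   117 10853]
[625. 389.] [596 376  44  24 482]
[326. 385.] [323 383   7   4  20]
[316. 386.] [314 385   5   3   9]
[315. 394.] [306 388  16  12  85]
[346. 394.] [343 388   6  12  43]
[576. 396.] [570 391  17   9  87]
```

The knob gives a ring angle of 1.573. Compared with the first picture, only the lever and the arm have changed.

```bash
python3 -c "
from plant import *
print(sign_off())"
```

```text
the job is handed in; nothing more can be done
None
```

I pressed the lamp button down to its stop and let it spring back, then pushed the analyser lever round onto the red mark with the shut fingertips. The job is handed in, and no verdict came back.

- **Button:** The force rose to 13 N at fingertip height 73.9 mm, so it reached the bottom of its travel. After release it looks the same in the top view as in the first picture. I did not measure its height again.
- **Lever:** Force readings while pushing were about 3 N or less. The last top view puts the ring at 1.573 rad against the 1.571 target, with the rod across the middle of the red block. While the finger was still touching, the wrist view gave 1.572 from the rod's position and 1.56 from the fingertip.
- **A reading that disagreed:** Fitting the rod's direction in that wrist view gave 1.598. The fit is noisy because the rod is short, and it is still inside the allowed range.
- **Surroundings:** Comparing the first and last top views, only the lever and the arm changed. The cover and the bystanders show no movement. The hand finished clear, at about 0.30 m height, roughly 12 s in.

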